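Open the wide dust gate on the turning bench

ROBOT

A 6-joint arm with a two-finger parallel gripper is mounted at the origin on the work surface. World frame = base frame: x ahead of the robot, y to its left, z up, the work surface at z = 0. Lengths are in mm, angles in degrees, forces in N, time in s.
With the tool pointing down it reaches from about 350 to 850 mm from the base axis. Payload 8.1 kg.
Tool frame: the origin (TCP) lies at the very end of the fingers, on their centre line; the grasp point (between the pads) lies 19 mm behind it; z points along the fingers, y is the line along which they close (so a half turn about z gives the same grasp; the last joint's range is limited). The gripper opens to 85 mm and grips with 20 to 120 N. Pads are 22 mm wide; open, the fingers measure 114 mm over their backs; the gripper's body (76 mm by 85 mm) begins 54 mm behind the grasp point. The pads swing forward as they close: fully open they stand 13 mm farther back than shut.
Start: joints at [-70.21, 7.471, 85.268, -0, 87.261, -4.893], TCP at [250.578, -545.175, 231.292] pointing down, gripper open.
Joint ranges: [-169.43, 169.43], [-51.17, 129.36], [1.28, 143.12], [-76.62, 256.62], [0, 156.53], [-152.29, 152.29]. Speed limits (degrees/s): [136.94, 136.94, 159.86, 180, 180, 180].

INTERFACE

Orientations are given as [roll, pitch, yaw] about the fixed x, y, z axes, in that order (R = Rz(yaw) Ry(pitch) Rx(roll)).
In Python, from bench import sense, eyes, job, models gives the robot as it stands. The module is installed in compiled form; this text tells all that it offers.
- The arm moves only by the tool apply_moves, never from a script. Its argument "rows" is a list of rows, each a list of 6 numbers: the shift along the tool's x, y, z in mm, then the turn, a rotation vector about the tool's x, y, z in rad. In form: [[dx, dy, dz, rx, ry, rz], ...]. A call has exactly 5 rows; each row shifts and turns the commanded pose from where the row before left it, along the tool's axes as they then stand; what a row does not reach is not made up. A row lasts 1/8 s, in which the tool goes at most 62.5 mm and 10.7 degrees, less where a joint would pass 70% of its speed; a pose out of reach is approached as far as the arm can. A call is refused whole if a number of a shift passes 62.5 or a number of a turn 0.188, either way. A call with a gripper value outside its range is refused whole. "fingers" is the finger opening in mm, from 0 to 85.4, set as the call begins (left out, the last holds). The fingers move at their own pace and stop on an object; "grip_force" is the grip in N (left out, the last holds). Time passes only in rows, so rows that do not move let the fingers close, or fill a call up. It gives the time, the measured TCP pose, the force, the opening and the grip force at its end, in the units of the state.
- sense(): the state, without advancing time (a new reading comes with each control period).
- eyes.snapshot(name): name is "side" or "top"; returns (picture, depth): 384x512x3 uint8, red, green, blue; 384x512 float32, mm along the optical axis (not along the pixel's ray), 0 where there is no reading.
- eyes.get_calibration(name): a dict with "intrinsics" (3x3 intrinsics, pixels), "R" (3x3) and "t" (3): a world point X has camera coordinates R X + t. Camera axes: x right, y down, z forward; pixel columns grow to the right and rows downward; lengths in mm; the calibration is good to about 2 mm. A picture is of the moment at which its call begins. get_calibration takes no time and is no camera call.
- job.hand_in(): hands the job in; it is judged then, once.
Trained networks look in the newest picture that a camera, given by its name, has taken for a name from the list of things; names that differ only in an ending like _2 or _b are one class to them, and where a whole thing is asked for, a point or a joint stands for the part that bears it (a point fixed in the world has none). Each returns a list of dicts, best first, with "confidence" (0 to 1); they miss things now and then, are a little off and sometimes report something else, mostly with a low value. They report only what shows in the picture. A call takes as long as a camera call.
- models.boxes_of(name, camera): "xyz" ([x, y, z] in mm, in world coordinates, good to about 4 mm: the middle of the surface that is visible of it).
- models.cut_out(name, camera): "pixels" (384x512 bool, what is visible of it).
- models.place_of(name, camera): "xyz" ([x, y, z] in mm, in world coordinates, good to about 4 mm: a listed point, or the origin of a listed thing).
The state is a dict: "time": time; "joint_pos": joint angles; "qd": joint speeds; "joint_efforts": joint torques, N m; "tool_pos": TCP position; "tcp_rot": TCP orientation; "ft_force": force on the tool from outside, world axes, zero at the start; "wrist_torque": the same for the moment, N m; "finger_gap": finger opening in mm; "grip_force": force on a finger pad.
Only numpy, scipy, OpenCV 4.12 (cv2) and the standard library are available. Lean on these libraries where they do the work, as an engineer would, in place of code of your own. Each camera call takes 0.05 s, during which the arm holds its last target. There are 200 camera calls.

TASK

Two low dust-inlet boxes with sliding covers are bolted to the turning bench. On the larger, wider box, pull up the spring plunger knob that locks the cover, slide the cover all the way open so the round port is uncovered, and let go of the knob so that its pin drops down and locks the cover open. Leave the smaller box shut and untouched.

Things in the scene. Friction and masses are not known exactly. Their poses are not given: they have to be found in the camera images.
- wide_gate: The larger dust-inlet box, fixed to the bench: grey walls, steel top 50 mm above the bench, 280 mm long (its x), 150 mm wide (its y), dark guide rails 10 mm high along both long sides. Origin: centre of its underside. Its x axis points along the slide, the way the cover OPENS; z up. An aluminium cover hides its 80 mm round port (centre x = -80 mm); a slot is seen in the bare end of the top.
- wide_knob (a point): Centre of the plunger's round black knob (28 mm wide, 26 high) riding on the wide box's cover; on its axis, 95 mm above the bench when down. In the box's frame x = -10, y = 0 when shut, x = +90 when fully open. Pulls straight up 16 mm to a stop against a spring (5 to 10 N), springs back. Below it a fixed steel sleeve (18 mm wide, up to 78 mm high); cover top at 56 mm.
- wide_gate_cover (a joint): The wide box's flat cover, 145 x 118 mm, 4 mm thick: 0 shut, 0.100 m fully open at its stop; slides with 3 to 5 N. At 0 the plunger's pin sits 6 mm deep in a hole and locks it; hold the knob up more than 6 mm to slide it. Knob released at 0.085 or beyond: the pin drops into the slot and locks it open; released earlier, the pin only rests on the top.
- narrow_knob (a point): Centre of the same kind of knob on the smaller box, 95 mm above the bench. That box is of the same make, 200 mm long, 100 mm wide, top 50 mm above the bench, cover 102 x 68 mm; this knob stands 15 mm off its middle. To be left alone.

How it is judged (in metres and radians):
On the way:
1. the knob of the wide box is pulled up clear of its hole (z of wide_knob in the frame of wide_gate above 0.1005 m), for 0.1 s.
At the end, for the whole second after the job is handed in: The wide box's cover is open by at least 80 of its 100 mm, its knob is back down (within 3 mm) with the pin in the slot, and the smaller box's knob is where it was (within 8 mm) (x of wide_knob in the frame of wide_gate above 0.07 m and z of wide_knob in the frame of wide_gate below 0.098 m and distance of narrow_knob from where it was at the start of the episode below 0.008 m); the robot touches nothing.
It fails at once if the smaller box's knob is pulled or its cover moved by more than 8 mm (distance of narrow_knob from where it was at the start of the episode above 0.008 m).
It also fails if it takes over 32 s, if anything falls off the work surface, if the arm or the gripper's body presses on something with over 40 N, if the wrist force passes 120 N, or if a joint passes its speed limit or range.

## Working session

There is one attempt and no reset: what is moved stays moved. The work goes in short steps, Python scripts to look and compute and a tool call to move; the robot and the scene stay as the last step left them, time stands still between calls to the robot, and variables do not carry over. Pictures are saved under pics/ and viewed, at most 10 in all, crops included, and the job is handed in when it is done.

Besides the shell and the picture viewer there is one more tool, called in YAML: its name, and indented under it one key for each argument. apply_moves: Moves the arm, as the interface text tells. Its arguments: {"type":"object","properties":{"rows":{"type":"array"},"fingers":{"type":"number"},"grip_force":{"type":"number"}},"required":["rows"]}

```bash
mkdir -p pics; python3 - <<'E'
from bench import sense, eyes, models
import cv2,numpy as np
ims=[]
for c in("top","side"):
    p,d=eyes.snapshot(c); ims.append(p)
    np.save(f"pics/{c}_d.npy",d)
    for n in("wide_gate","wide_knob","narrow_knob","wide_gate_cover"):
        for f in("place_of","boxes_of"):
            try:
                for r in getattr(models,f)(n,c)[:3]: print(c,n,f,np.round(r["xyz"]),round(r["confidence"],2))
            except Exception as e: print(c,n,f,e)
    k=eyes.get_calibration(c); print(c,np.round(-k["R"].T@k["t"]),np.round(k["R"],2).tolist())
    cv2.imwrite(f"pics/{c}0.png",p[:,:,::-1])
s=sense();print(s)
E
```

```text
top wide_gate place_of [ 498. -236.   -1.] 0.75
top wide_gate boxes_of [ 489. -232.   54.] 0.61
top wide_gate boxes_of [ 486. -234.  109.] 0.55
top wide_knob place_of [ 488. -232.   94.] 0.57
top wide_knob boxes_of [ 484. -230.  106.] 0.66
top narrow_knob place_of [515. 196.  96.] 0.66
top narrow_knob boxes_of [515. 194. 110.] 0.64
top wide_gate_cover place_of it knows: narrow_knob, wide_gate, wide_knob
top wide_gate_cover boxes_of [ 442. -221.   56.] 0.58
top [383.   6. 899.] [[0.0, -1.0, 0.0], [-0.99, -0.0, -0.14], [0.14, -0.0, -0.99]]
side wide_gate place_of [ 498. -245.    1.] 0.59
side wide_gate boxes_of [ 482. -210.   53.] 0.57
side wide_knob place_of [ 489. -234.   99.] 0.65
side wide_knob boxes_of [ 483. -223.  106.] 0.67
side narrow_knob place_of [521. 196.  97.] 0.95
side narrow_knob boxes_of [519. 201. 111.] 0.6
side wide_gate_cover place_of it knows: narrow_knob, wide_gate, wide_knob
side wide_gate_cover boxes_of [ 440. -218.   56.] 0.89
side wide_gate_cover boxes_of [ 479. -211.   51.] 0.6
side [322. 453. 633.] [[-0.92, -0.4, 0.01], [-0.3, 0.68, -0.67], [0.26, -0.62, -0.74]]
{'time': 0.8, 'joint_pos': array([-7.02094732e+01,  7.47166876e+00,  8.52660177e+01, -3.23235671e-04,
        8.72615296e+01, -4.89350095e+00]), 'qd': array([-0.03615112,  0.08017451,  0.05920595,  0.05795175,  0.04058334,
       -0.05231214]), 'joint_efforts': array([-4.61848103e-04, -5.69259202e+01, -5.00836551e+01, -1.60322343e-04,
        6.66025317e-04,  2.23108231e-05]), 'tool_pos': array([ 250.58784004, -545.18307287,  231.30408129]), 'tcp_rot': array([1.79999246e+02, 3.88567354e-04, 2.46840432e+01]), 'ft_force': array([-0.14466629,  0.43043766,  0.41136101]), 'wrist_torque': array([-0.00089702, -0.02038274, -0.03954683]), 'grip_force': 0.0, 'finger_gap': 85.32904084351526}
```

View pics/top0.png

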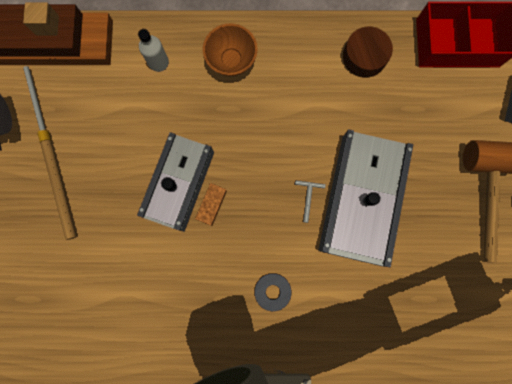

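View pics/side0.png

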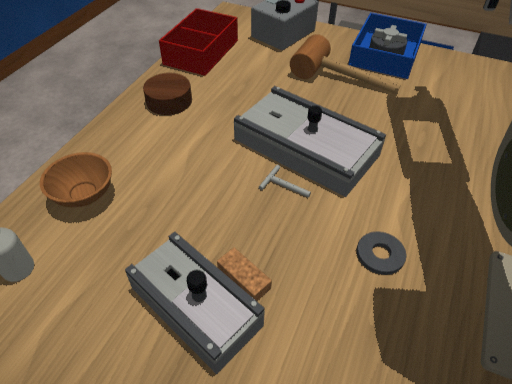

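The top view shows the wide box at right, with its knob at about (373,199) and slot at (375,160). It opens towards the top of the picture (world +x, turned slightly towards -y). The side view agrees: the wide box's knob is at (314,118), and the narrow box is at lower left. Next I'll get the yaw and knob centre from depth.

```bash
python3 - <<'E'
from bench import eyes
import cv2,numpy as np
for c in("top","side"):
    d=np.load(f"pics/{c}_d.npy"); k=eyes.get_calibration(c); K=k["intrinsics"]
    v,u=np.mgrid[:384,:512]
    P=(np.stack([(u-K[0,2])/K[0,0]*d,(v-K[1,2])/K[1,1]*d,d],-1)-k["t"])@k["R"]
    P=P[d>0]
    m=(abs(P[:,0]-498)<190)&(abs(P[:,1]+236)<130)
    def rect(lo,hi,rad=None):
        q=P[m&(P[:,2]>lo)&(P[:,2]<hi)]
        if rad: q=q[np.hypot(q[:,0]-488,q[:,1]+233)<rad]
        return q
    q=rect(45,64); print(c,"box",cv2.minAreaRect(q[:,:2].astype(np.float32)),len(q))
    q=rect(57.5,64); print(c,"rails",cv2.minAreaRect(q[:,:2].astype(np.float32)),len(q))
    q=rect(104,115,40); print(c,"knobtop",q.mean(0),np.ptp(q,axis=0),len(q))
E
```

```text
top box ((497.8465270996094, -237.5738983154297), (151.18511962890625, 280.6396789550781), 76.80130767822266) 8387
top rails ((497.2429504394531, -237.51902770996094), (151.1697235107422, 279.5028381347656), 76.67039489746094) 2686
top knobtop [ 487.17330902 -233.86445376  108.35855886] [25.26305021 27.48264419  7.03111573] 134
side box ((495.17230224609375, -236.1999969482422), (155.85804748535156, 281.730712890625), 76.49210357666016) 6662
side rails ((494.5615539550781, -235.6974334716797), (154.18505859375, 280.5949401855469), 76.78111267089844) 1565
side knobtop [ 484.5153668  -230.38895354  107.39499045] [26.76178914 27.49885023  6.22453272] 103
```

apply_moves:
  rows:
    - [0,0,0,0,0,0.166]
    - [0,0,0,0,0,0.166]
    - [0,0,0,0,0,0.166]
    - [0,0,0,0,0,0.166]
    - [20,-46,0,0,0,0]
  fingers: 70
  grip_force: 50

```text
time: 1.42
tool_pos: [279.3, -506.3, 231.1]
tcp_rot: [180.0, 0.0, -13.7]
ft_force: [0.9, -0.0, 0.1]
finger_gap: 70.1
grip_force: 0.0
```

apply_moves:
  rows:
    - [23,-52,0,0,0,0]
    - [23,-52,0,0,0,0]
    - [23,-52,0,0,0,0]
    - [23,-52,0,0,0,0]
    - [23,-52,0,0,0,0]

```text
time: 2.05
tool_pos: [453.6, -277.1, 231.6]
tcp_rot: [180.0, -0.0, -13.4]
ft_force: [-0.1, 0.5, 0.1]
finger_gap: 70.1
grip_force: 0.0
```

apply_moves:
  rows:
    - [23,-50,0,0,0,0]
    - [0,0,45,0,0,0]
    - [0,0,45,0,0,0]
    - [0,0,0,0,0,0]
    - [0,0,0,0,0,0]

```text
time: 2.68
tool_pos: [487.2, -235.9, 143.1]
tcp_rot: [180.0, -0.1, -13.4]
ft_force: [0.2, -0.2, -0.1]
finger_gap: 69.9
grip_force: 0.0
```

```bash
python3 - <<'E'
from bench import sense, eyes, models
import cv2,numpy as np
s=sense();print(s["tool_pos"],s["tcp_rot"],s["time"])
ims=[]
for c in("top","side"):
    p,d=eyes.snapshot(c); k=eyes.get_calibration(c)
    X=k["R"]@np.array([487.2,-234.6,95])+k["t"];x=k["intrinsics"]@X;u,v=(x[:2]/x[2]).astype(int);print(c,u,v)
    u0,v0=max(0,min(512-160,u-80)),max(0,min(384-140,v-70))
    ims.append(cv2.resize(p[v0:v0+140,u0:u0+160],None,fx=2.5,fy=2.5)); print(u0,v0)
    for r in models.place_of("wide_knob",c): print(r)
cv2.imwrite("pics/near1.png",np.hstack(ims)[:,:,::-1])
E
```

```text
[ 487.22854426 -235.9160809   143.10257628] [ 1.79970916e+02 -9.42258777e-02 -1.33795256e+01] 2.675
top 371 198
291 128
{'xyz': [487.2, -235.8, 99.5], 'confidence': 0.42}
side 313 113
233 43
{'xyz': [486.5, -228.2, 102.6], 'confidence': 0.52}
```

View pics/near1.png

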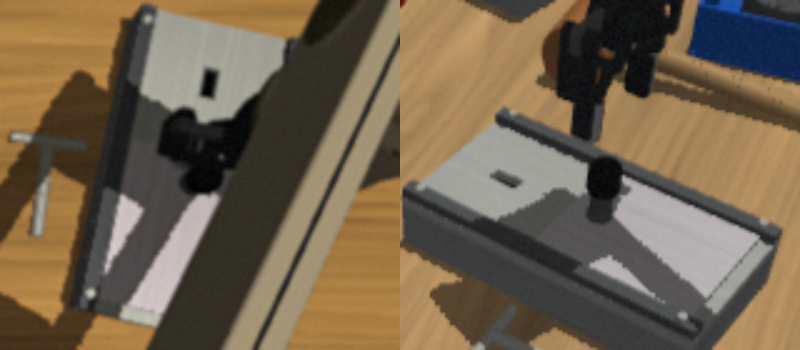

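The near view shows the fingers straddling the knob: it sits at (205,178) in the left crop and (603,178) in the right, between and below the fingers. I'll go down and close.

apply_moves:
  rows:
    - [0,-1,25,0,0,0]
    - [0,0,25,0,0,0]
    - [0,0,14,0,0,0]
    - [0,0,0,0,0,0]
    - [0,0,0,0,0,0]

```text
time: 3.5
tool_pos: [487.6, -234.9, 78.6]
tcp_rot: [180.0, -0.1, -13.4]
ft_force: [0.6, 0.9, 0.7]
finger_gap: 70.2
grip_force: 0.0
```

apply_moves:
  rows:
    - [0,0,0,0,0,0]
    - [0,0,0,0,0,0]
    - [0,0,0,0,0,0]
    - [0,0,0,0,0,0]
    - [0,0,0,0,0,0]
  fingers: 15
  grip_force: 50

```text
time: 4.12
tool_pos: [487.2, -234.7, 78.1]
tcp_rot: [180.0, -0.1, -13.4]
ft_force: [-1.8, -0.1, 6.8]
finger_gap: 26.3
grip_force: 49.2
```

apply_moves:
  rows:
    - [0,0,-3,0,0,0]
    - [0,0,-4,0,0,0]
    - [0,0,-4,0,0,0]
    - [0,0,-2,0,0,0]
    - [0,0,0,0,0,0]

```text
time: 4.75
tool_pos: [486.9, -234.6, 89.6]
tcp_rot: [180.0, -0.0, -13.4]
ft_force: [5.3, -4.1, -9.6]
finger_gap: 26.0
grip_force: 49.7
```

apply_moves:
  rows:
    - [2,0,0,0,0,0]
    - [4,0,0,0,0,0]
    - [6,0,0,0,0,0]
    - [6,0,0,0,0,0]
    - [0,0,0,0,0,0]

```text
time: 5.38
tool_pos: [503.6, -238.4, 89.2]
tcp_rot: [-180.0, 0.1, -13.4]
ft_force: [-1.5, -4.4, -10.3]
finger_gap: 26.0
grip_force: 49.7
```

```bash
python3 - <<'E'
from bench import sense, eyes, models
import cv2,numpy as np
ims=[]
for c,(u0,v0) in(("top",(291,128)),("side",(233,43))):
    p,d=eyes.snapshot(c)
    ims.append(cv2.resize(p[v0:v0+140,u0:u0+160],None,fx=2.5,fy=2.5))
    for n in("wide_knob","narrow_knob"): print(c,n,models.place_of(n,c))
cv2.imwrite("pics/near2.png",np.hstack(ims)[:,:,::-1])
E
```

```text
top wide_knob []
top narrow_knob [{'xyz': [516.1, 196.5, 95.7], 'confidence': 0.54}]
side wide_knob [{'xyz': [503.8, -237.5, 108.4], 'confidence': 0.4}]
side narrow_knob [{'xyz': [521.9, 193.8, 97.0], 'confidence': 0.73}]
```

View pics/near2.png

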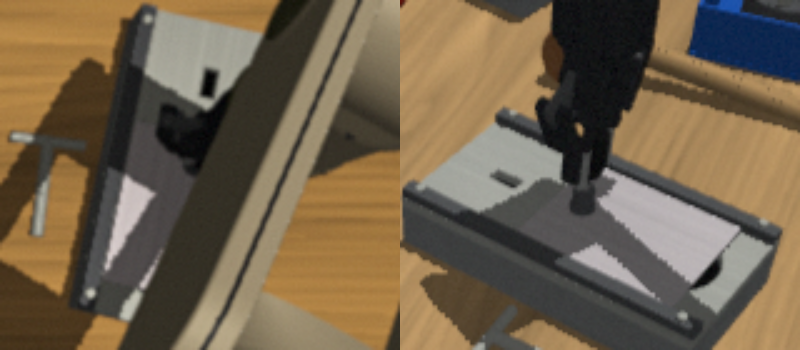

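The cover has moved: in the right crop, the port's edge is showing at (710,270). I'll keep sliding.

apply_moves:
  rows:
    - [6,0,0,0,0,0]
    - [8,0,0,0,0,0]
    - [8,0,0,0,0,0]
    - [8,0,0,0,0,0]
    - [8,0,0,0,0,0]

```text
time: 6.3
tool_pos: [540.8, -247.2, 89.9]
tcp_rot: [-180.0, 0.1, -13.4]
ft_force: [-4.3, -4.0, -9.6]
finger_gap: 26.3
grip_force: 49.7
```

apply_moves:
  rows:
    - [8,0,0,0,0,0]
    - [8,0,0,0,0,0]
    - [8,0,0,0,0,0]
    - [8,0,0,0,0,0]
    - [6,0,0,0,0,0]

```text
time: 6.92
tool_pos: [577.9, -256.0, 89.8]
tcp_rot: [-180.0, 0.1, -13.4]
ft_force: [-4.3, -4.3, -9.2]
finger_gap: 26.1
grip_force: 49.7
```

apply_moves:
  rows:
    - [3,0,0,0,0,0]
    - [3,0,0,0,0,0]
    - [0,0,0,0,0,0]
    - [0,0,4,0,0,0]
    - [0,0,4,0,0,0]

```text
time: 7.55
tool_pos: [584.3, -257.6, 82.4]
tcp_rot: [180.0, -0.0, -13.4]
ft_force: [-2.1, -3.6, -7.1]
finger_gap: 25.8
grip_force: 49.9
```

apply_moves:
  rows:
    - [0,0,3,0,0,0]
    - [0,0,0,0,0,0]
    - [0,0,0,0,0,0]
    - [0,0,0,0,0,0]
    - [0,0,0,0,0,0]

```text
time: 8.18
tool_pos: [584.3, -257.5, 79.5]
tcp_rot: [180.0, -0.0, -13.4]
ft_force: [-0.6, -3.5, -6.0]
finger_gap: 26.5
grip_force: 50.0
```

apply_moves:
  rows:
    - [0,0,0,0,0,0]
    - [0,0,0,0,0,0]
    - [0,0,0,0,0,0]
    - [0,0,0,0,0,0]
    - [0,0,0,0,0,0]
  fingers: 70

```text
time: 8.8
tool_pos: [584.2, -257.4, 79.4]
tcp_rot: [-180.0, -0.0, -13.4]
ft_force: [-0.4, 0.4, 0.5]
finger_gap: 69.7
grip_force: 0.0
```

Released. Now I'll rise and swing clear so the cameras can see.

apply_moves:
  rows:
    - [0,0,-30,0,0,0]
    - [0,0,-45,0,0,0]
    - [0,0,-45,0,0,0]
    - [0,0,-30,0,0,0]
    - [-30,40,0,0,0,0]

```text
time: 9.43
tool_pos: [548.6, -289.0, 233.5]
tcp_rot: [179.9, -0.4, -13.1]
ft_force: [0.6, -1.0, 0.8]
finger_gap: 70.0
grip_force: 0.0
```

apply_moves:
  rows:
    - [-40,45,0,0,0,0]
    - [-40,45,0,0,0,0]
    - [-40,45,0,0,0,0]
    - [-30,40,0,0,0,0]
    - [0,0,0,0,0,0]

```text
time: 10.05
tool_pos: [356.5, -427.2, 229.4]
tcp_rot: [180.0, 0.0, -13.6]
ft_force: [0.5, 0.6, 0.2]
finger_gap: 69.8
grip_force: 0.0
```

```bash
python3 - <<'E'
from bench import sense, eyes, models
import cv2,numpy as np
ims=[]
for c,(u0,v0) in(("top",(291,108)),("side",(233,43))):
    p,d=eyes.snapshot(c); k=eyes.get_calibration(c); K=k["intrinsics"]
    ims.append(cv2.resize(p[v0:v0+140,u0:u0+160],None,fx=2.5,fy=2.5))
    for n in("wide_knob","narrow_knob"): print(c,n,models.place_of(n,c))
    v,u=np.mgrid[:384,:512]
    P=((np.stack([(u-K[0,2])/K[0,0]*d,(v-K[1,2])/K[1,1]*d,d],-1)-k["t"])@k["R"])[d>0]
    q=P[(np.hypot(P[:,0]-584.5,P[:,1]+257.5)<25)&(P[:,2]>90)&(P[:,2]<140)]
    if len(q): print("top z",np.percentile(q[:,2],[50,75,90,97]),q[q[:,2]>104].mean(0))
cv2.imwrite("pics/near3.png",np.hstack(ims)[:,:,::-1])
print(sense()["tool_pos"],sense()["time"])
E
```

```text
top wide_knob [{'xyz': [584.1, -257.4, 94.0], 'confidence': 0.48}]
top narrow_knob [{'xyz': [515.1, 195.4, 95.7], 'confidence': 0.59}]
top z [108.05230124 109.31271385 110.30468883 111.1322951 ] [ 583.7550855  -256.61976855  108.51909551]
side wide_knob [{'xyz': [581.9, -256.4, 97.7], 'confidence': 0.75}]
side narrow_knob [{'xyz': [522.0, 193.3, 96.0], 'confidence': 0.89}]
top z [105.54968297 107.59706163 108.55708743 109.27088385] [ 581.13274573 -253.33003487  107.29088326]
[ 360.31271209 -424.22199714  229.24507122] 10.35
```

View pics/near3.png

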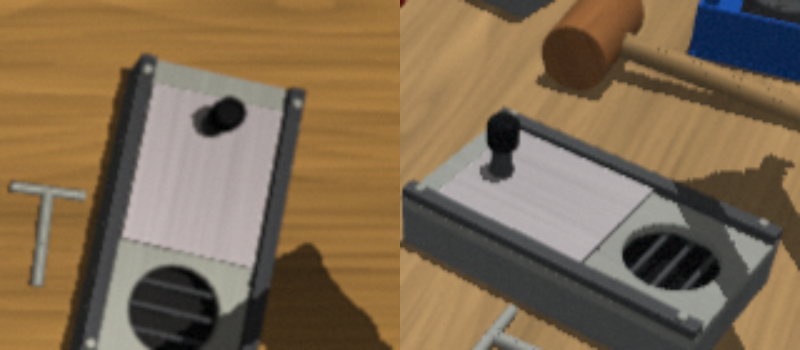

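The port is fully uncovered, at (173,308) in the left crop. The knob-top height from depth is 108.5 mm (top) and 107.3 mm (side), against 108.4 and 107.4 at the start. A pin resting on the steel top would read 6 mm higher, so it is down in the slot.

```bash
python3 -c "
from bench import job;print(job.hand_in())"
```

```text
the job is handed in; nothing more can be done
None
```

The job is handed in: the wide box's cover is about 100 mm open with the port uncovered, its knob is back down with the pin in the slot, and the smaller box was left untouched; the hand-in call returned no verdict.

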